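Pulse a cleaning tablet through the bench grinder

TASK

The small bench grinder is due for its cleaning: take one cleaning tablet from the pocket tray and put it into the grinding chamber, then set the bayonet lid into the grinder's collar and twist it clockwise, against its return spring, to the wide pulse pad on the collar - halfway through its turn and short of the lock click, which would leave the grinder running. Finish holding the lid there, because it springs back if let go; leave the other tablets in their pockets and do not disturb the brush, the dosing cup or the sample tin.

Things in the scene. Friction and masses are not known exactly. Their poses are not given: they have to be found in the camera images.
- grinder: Fixed bench grinder: round aluminium housing 109 mm wide, black collar 98 mm wide, flat rim 120 mm up. Origin: centre of underside, z up. Entry slots in the collar at +x and -x. White marks outside the collar, clockwise from each slot: one thin rib at the slot (0 deg), a wide pad from 29.5 to 45.5 deg (pulse, middle 37.5), three thin ribs at 75 deg (lock).
- mouth (a point): Centre of the grinder's mouth in the rim's plane; axes as the grinder. The collar's inward lip is 8 mm thick with a 65 mm round opening; each slot cuts through it, 14 mm wide, to 39.5 mm from the axis. Below the lip is turning space for the lugs, 79 mm across.
- chamber (a point): Centre of the chamber's flat floor, 50 mm below the rim. Chamber 73 mm wide, with a small two-armed blade (54 mm across, up to 9 mm high). A tablet let go at the mouth falls in and may lie anywhere in there.
- lid: Loose grey lid, 95 to 160 g, standing on its plug. Origin: centre of the plug's foot, z up. Plug 59 mm wide (51 at the foot), 22 mm long; flange 83 mm wide, z 22 to 29 mm, pointers at +x and -x. Lugs at +x and -x: 74 mm over both, 9 to 10 mm wide, z 6 to 12 mm. Same after half a turn. With x along the grinder's x it drops in till the flange is on the rim (origin 22 mm below the rim).
- lid_grip (a point): Centre of the upright bar grip on the lid, 42 mm above the lid's origin; axes as the lid. Bar: 54 mm along x, 16 mm wide along y (17 over its ribs), 26 mm high, from the flange's top (13 mm below this point) to 13 mm above it. Pinch across y. In the collar the lid has 3 mm play sideways, 2.5 mm each side of a lug in its slot, 2 mm up and down once twisted.
- pulse_ring (a joint): Sprung ring under the lip that the lugs push round. 0 at rest, grows (rad) as the lid turns clockwise seen from above; the lugs meet it after 0.1 rad, so it reads the lid's turn from entry less 0.1. Middle of the pulse pad: 0.55. It pushes back with 0.06 N m at 0, 0.10 at 0.55. Lock balls resist from about 0.75; past about 1.1 the lid clicks locked; stop 1.22.
- tablet_tray: Fixed grey pocket tray, 112 (x) by 124 (y) by 12 mm on a 3 mm foot 5 mm wider all round, flat on the worktop; origin: centre of its underside. Six round pockets of 21 mm, 5 mm deep, in two rows at x = -26 and +26 mm, in each row at y = -36, 0 and +36 mm.
- tablet1: Cleaning tablet, hard white disc 18 mm wide, 12 mm high, 12 g; origin: centre of its underside, z up. Sits in a pocket of the tray, underside 7 mm above the worktop, and stands 7 mm out of the pocket. Three alike, any one serves. Fingers have more room along the tray's x than along its y.
- tablet2: A second tablet, the same as tablet1, in another pocket.
- tablet3: A third tablet, the same as tablet1, in another pocket.
- dosing_cup: Bystander: steel cup, 60 mm across, 62 mm tall; origin under its centre.
- grinder_brush: Bystander: wooden brush, 177 mm long (its y), 37 mm wide, 40 mm high, lying between the robot and the grinder; origin under its centre.
- sample_tin: Bystander: round tin, 65 mm across, 77 mm tall; origin under its centre.
There are look-alikes about, which are no part of the job. What is shaped like the lid but brown or yellow is not meant.

How it is judged:
By the outcome, as a careful person would: the job done as asked, in the order asked, and still so for the second after the job is handed in, while the arm keeps its last pose, push and grip.
It also fails if it takes over 56 s, if anything falls off the work surface, if the arm or the gripper's body presses on something with over 40 N, if the wrist force passes 120 N, or if a joint passes its speed limit or range.

ROBOT

A 6-joint arm with a two-finger parallel gripper is mounted at the origin on a cart in front of the work surface, level with it; the furniture and walls round the work are solid. World frame = base frame: x ahead of the robot, y to its left, z up, the work surface at z = 0. Lengths are in mm, angles in rad, forces in N, time in s.
With the tool pointing down it reaches from about 275 to 1000 mm from the base axis. Payload 8.4 kg.
Tool frame: the origin (TCP) lies on the centre line of the jaws, within the pads' length; the fingertips stand 17 mm ahead of it and the grasp point (between the pads) lies 2 mm behind it; z points along the fingers, y is the line along which they close (so a half turn about z gives the same grasp; the last joint's range is limited). The gripper opens to 85 mm and grips with 20 to 120 N. Pads are 22 mm wide; open, the fingers measure 114 mm over their backs; the gripper's body (76 mm by 85 mm) begins 54 mm behind the grasp point. The pads swing forward as they close: fully open they stand 13 mm farther back than shut.
Start: joints at [1.168, 0.353, 1.633, -0, 1.155, -0.002], TCP at [243.846, 575.471, 248.281] pointing down, gripper open.
Joint ranges: [-2.63, 2.63], [-0.92, 2.1], [0.06, 2.66], [-1.3, 4.44], [0, 2.69], [-3.02, 3.02]. Speed limits (rad/s): [2.22, 2.22, 2.79, 3.14, 3.14, 3.14].

INTERFACE

Orientations are given as [roll, pitch, yaw] about the fixed x, y, z axes, in that order (R = Rz(yaw) Ry(pitch) Rx(roll)).
In Python, from rig import r, eyes gives the robot as it stands. The module is installed in compiled form; this text tells all that it offers.
- The arm moves only by the shell command python3 -m inch 'ROWS' [FORCE]. ROWS is JSON, a list of rows, each a list of 7 numbers: the shift along the tool's x, y, z in m, then the turn, a rotation vector about the tool's x, y, z in degrees, then the closure, from -1 (fully open) to 1 (shut). In form: [[x, y, z, rx, ry, rz, gripper], ...]. A call has 1 to 8 rows; each row shifts and turns the commanded pose from where the row before left it, along the tool's axes as they then stand; what a row does not reach is not made up. A row lasts 1/10 s, in which the tool goes at most 50 mm and 8.59 degrees, less where a joint would pass 70% of its speed; a pose out of reach is approached as far as the arm can. A call with a gripper value outside its range is refused whole. The fingers move at their own pace and stop on an object; FORCE is the grip in N (left out, the last holds). Time passes only in rows, so rows that do not move let the fingers close. It gives the time, the measured TCP pose, the force, the opening and the grip force at its end, in the units of the state.
- r.sense(): the state, without advancing time (a new reading comes with each control period).
- eyes.grab_frame(name): name is "side" or "top" or "wrist"; returns a dict with "img" (420x560x3 uint8, blue, green, red), "fx", "fy", "cx", "cy" (pixels), "R" (3x3) and "t" (3): a world point X has camera coordinates R X + t; the wrist camera has in their place "hand_eye" (4x4, takes a point from camera to tool coordinates, whose origin is the TCP and whose axes are the flange's). Camera axes: x right, y down, z forward; pixel columns grow to the right and rows downward; lengths in mm; the calibration is good to about 2 mm. The wrist camera is an equidistant fisheye: a pixel r from the principal point sees the ray r / f radians off the axis. A picture is of the moment at which its call begins: read the wrist's pose just before it. There is no depth.
- r.sign_off(): hands the job in; it is judged then, once.
The state is a dict: "clock": time; "qpos": joint angles; "qvel": joint speeds; "joint_efforts": joint torques, N m; "eef_pos": TCP position; "tcp_rot": TCP orientation; "contact_force": force on the tool from outside, world axes, zero at the start; "wrist_torque": the same for the moment, N m; "opening": opening from 0.0 (shut) to 1.0 (fully open); "grasp_force": force on a finger pad.
Only numpy, scipy, OpenCV 4.12 (cv2) and the standard library are available. Lean on these libraries where they do the work, as an engineer would, in place of code of your own. Each camera call takes 0.05 s, during which the arm holds its last target. There are 200 camera calls.

## Working session

There is one attempt and no reset: what is moved stays moved. The work goes in short steps, Python scripts to look and compute and a shell command to move; the robot and the scene stay as the last step left them, time stands still between calls to the robot, and variables do not carry over. Pictures are saved under pics/ and viewed, at most 10 in all, crops included, and the job is handed in when it is done.

```bash
mkdir -p pics
cat > h.py <<'E'
import numpy as np, cv2
from scipy.spatial.transform import Rotation as Ro
def ray(f,u,v,s=None):
    u=np.asarray(u,float)
    if 'hand_eye' in f:
        a=(u-f['cx'])/f['fx']; b=(v-f['cy'])/f['fy']; th=np.hypot(a,b)
        k=np.sin(th)/max(th,1e-9); d=np.array([a*k,b*k,np.cos(th)])
        H=np.array(f['hand_eye']); T=np.array(s['eef_pos']); Rt=Ro.from_euler('xyz',s['tcp_rot']).as_matrix()
        return Rt@H[:3,3]+T, Rt@H[:3,:3]@d
    R=np.array(f['R']);t=np.array(f['t'])
    d=np.array([(u-f['cx'])/f['fx'],(v-f['cy'])/f['fy'],1.])
    return -R.T@t, R.T@d
def onz(f,u,v,z,s=None):
    o,d=ray(f,u,v,s); return o+d*(z-o[2])/d[2]
def cross(r1,r2):
    (o1,d1),(o2,d2)=r1,r2
    A=np.stack([d1,-d2],1); x=np.linalg.lstsq(A,o2-o1,rcond=None)[0]
    p,q=o1+d1*x[0],o2+d2*x[1]; return (p+q)/2,np.linalg.norm(p-q)
def proj(f,X,s=None):
    R=np.array(f['R']);t=np.array(f['t']); c=R@np.array(X,float)+t
    return f['fx']*c[0]/c[2]+f['cx'], f['fy']*c[1]/c[2]+f['cy']
E
python3 - <<'E'
from h import *
from rig import r,eyes
import pickle
s=r.sense();print(s)
d={'s':s}
for n in ['side','top','wrist']:
    f=eyes.grab_frame(n); d[n]=f
    print(n,{k:(np.round(v,3).tolist()) for k,v in f.items() if k!='img'})
    cv2.imwrite(f'pics/{n}0.png',f['img'])
pickle.dump(d,open('d0.pkl','wb'))
E
```

```text
{'clock': 0.0, 'qpos': array([ 1.16759039e+00,  3.53666568e-01,  1.63412906e+00, -3.33580671e-06,
        1.15520766e+00, -2.42894803e-03]), 'qvel': array([ 0.00016217, -0.00047419,  0.00038274, -0.00122852, -0.0004747 ,
        0.00172792]), 'joint_efforts': array([ 1.74300672e-03, -6.05242324e+01, -3.42066443e+01,  1.61305375e-04,
        9.46006563e-03,  2.88061116e-06]), 'eef_pos': array([243.67351127, 575.04974011, 247.55233739]), 'tcp_rot': array([-3.14018202e+00, -3.76407656e-07,  2.74081701e+00]), 'contact_force': array([ 0.64071945,  0.58307173, -0.61503948]), 'wrist_torque': array([-0.01426352,  0.00395278,  0.00465757]), 'grasp_force': 0.0, 'opening': 0.9977472372371666}
side {'fx': 444.639, 'fy': 444.639, 'cx': 284.537, 'cy': 211.619, 'R': [[0.917, -0.398, -0.024], [-0.186, -0.373, -0.909], [0.353, 0.838, -0.416]], 't': [-578.591, 182.971, 1075.442]}
top {'fx': 384.368, 'fy': 384.368, 'cx': 280.743, 'cy': 213.576, 'R': [[0.015, -1.0, 0.004], [-0.995, -0.015, -0.096], [0.096, -0.003, -0.995]], 't': [-20.239, 600.769, 1206.018]}
wrist {'fx': 325.192, 'fy': 325.192, 'cx': 272.652, 'cy': 208.841, 'hand_eye': [[-0.0, -0.949, -0.316, 80.754], [1.0, 0.0, -0.001, -0.192], [0.001, -0.316, 0.949, -125.829], [0.0, 0.0, 0.0, 1.0]]}
```

View pics/top0.png

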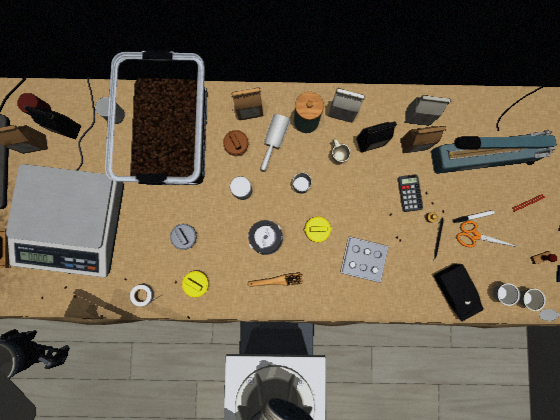

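View pics/side0.png

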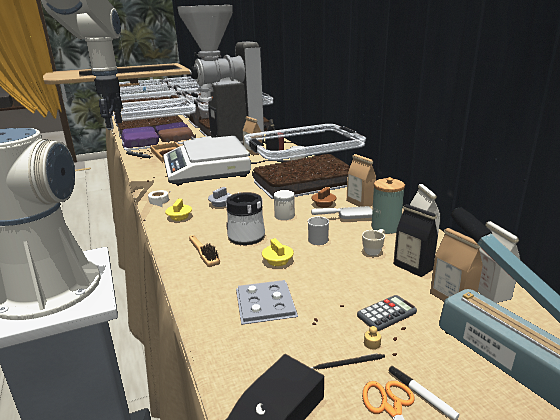

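View pics/wrist0.png

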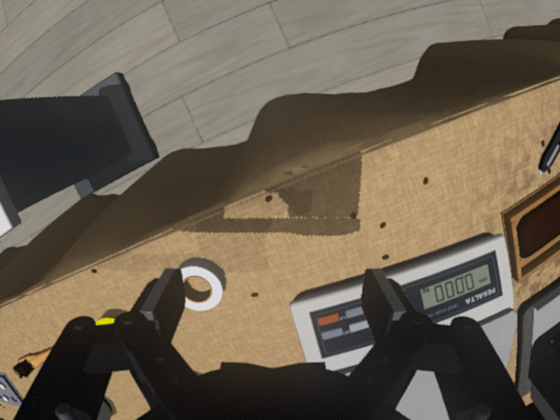

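Top view: grinder (265,237), tray (365,259). Lid candidates: grey (183,236), yellow (195,284) and (317,229), brown (235,143). The grey one matches the description (side view 219,197). Tablet candidates are the white discs in the tray; other white items are the tape ring (141,295) and the tin lid (241,187). Next is one close crop, plus measurements.

Run:
```python
from h import *
import pickle
d=pickle.load(open('d0.pkl','rb'));t,sd=d['top'],d['side']
def c(im,x,y,w,h): return cv2.resize(im[y:y+h,x:x+w],(400,300),interpolation=cv2.INTER_CUBIC)
a=c(t['img'],153,210,60,45);b=c(t['img'],225,203,80,60);e=c(t['img'],330,232,72,54);g=c(sd['img'],195,170,120,90)
cv2.imwrite('pics/crop1.png',np.vstack([np.hstack([a,b]),np.hstack([e,g])]))
print('tape top',onz(t,141,295,10),'wrist',onz(d['wrist'],203,287,10,d['s']))
print('lid',onz(t,183,236,45), 'grinder',onz(t,265,237,120),'tray',onz(t,365,259,15))
```

```text
tape top [334.82774043 430.98940746  10.        ] wrist [345.36563799 430.3076726   10.        ]
lid [523.74008924 295.75157741  45.        ] grinder [521.93034761  34.70793609 120.        ] tray [ 459.81904407 -284.22118093   15.        ]
```

View pics/crop1.png

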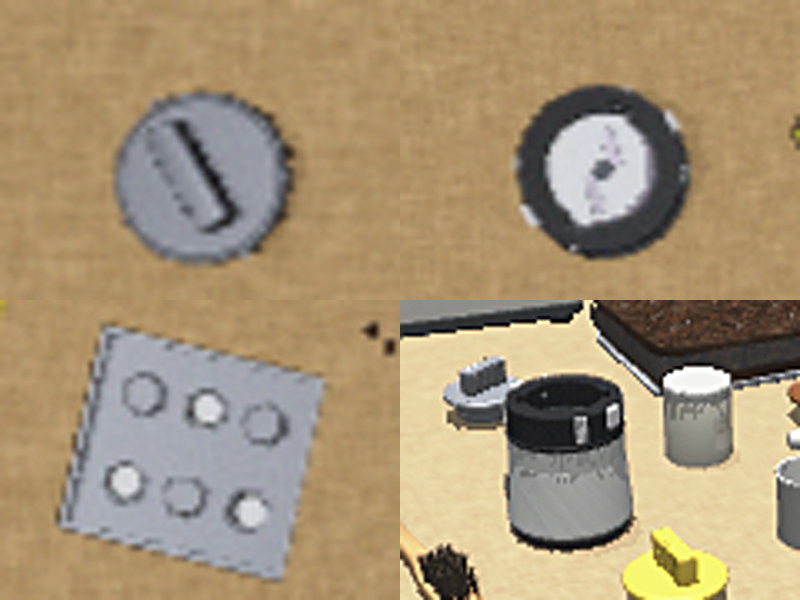

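Wrist view: tape ring at (203,287), which agrees with the top camera, so the hand-eye axes are right. The crop confirms the grey lid (top 183,236), with its bar running diagonally. There are three tablets in the tray at crop (207,408), (125,482), (248,512), and the collar has white marks. Moving over the tray now.

```bash
python3 -m inch '[[0,0,0,0,0,7.9,-1],[0,0,0,0,0,7.9,-1],[0,0,0,0,0,7.9,-1],[0,0,0,0,0,7.9,-1],[0,0,0,0,0,7.9,-1]]' >/dev/null
python3 -m inch '[[0,0,0,0,0,7.9,-1],[0,0,0,0,0,7.9,-1],[0,0,0,0,0,7.9,-1],[0,0,0,0,0,7.9,-1],[0,0,0,0,0,7.9,-1]]'
python3 -m inch '[[-0.04,0.0195,0,0,0,0,-1],[-0.04,0.0195,0,0,0,0,-1],[-0.04,0.0195,0,0,0,0,-1],[-0.04,0.0195,0,0,0,0,-1],[-0.04,0.0195,0,0,0,0,-1],[-0.04,0.0195,0,0,0,0,-1],[-0.04,0.0195,0,0,0,0,-1],[-0.04,0.0195,0,0,0,0,-1]]'
python3 - <<'E'
from h import *
from rig import r,eyes
import pickle
s=r.sense();f=eyes.grab_frame('wrist');pickle.dump((s,f),open('w1.pkl','wb'))
print(s['eef_pos'],np.degrees(s['tcp_rot']),s['qpos'])
cv2.imwrite('pics/w1.png',f['img'])
E
```

```text
clock: 1.15
eef_pos: [243.8, 575.3, 248.0]
tcp_rot: [-3.141, 0.001, 1.356]
contact_force: [0.2, -0.6, -0.3]
opening: 1.004
grasp_force: 0.0
clock: 1.95
eef_pos: [330.1, 228.4, 248.3]
tcp_rot: [3.141, -0.0, 1.363]
contact_force: [0.2, -0.4, 0.5]
opening: 1.004
grasp_force: 0.0
[330.05285731 228.39445455 248.27716754] [ 1.79985390e+02 -5.47588086e-03  7.80691031e+01] [ 6.01691467e-01 -8.10807622e-03  2.07837596e+00 -1.35316830e-04
  1.07107973e+00  8.09989739e-01]
```

```bash
python3 -m inch '[[-0.04,0.0195,0,0,0,0,-1],[-0.04,0.0195,0,0,0,0,-1],[-0.04,0.0195,0,0,0,0,-1],[-0.04,0.0195,0,0,0,0,-1],[-0.04,0.0195,0,0,0,0,-1],[-0.04,0.0195,0,0,0,0,-1]]'>/dev/null
python3 -m inch '[[-0.04,0.0195,0.009,0,0,0,-1],[-0.04,0.0195,0.009,0,0,0,-1],[-0.04,0.0195,0.009,0,0,0,-1],[-0.04,0.0195,0.009,0,0,0,-1],[-0.04,0.0195,0.009,0,0,0,-1],[-0.034,0.019,0.003,0,0,0,-1],[0,0,0,0,0,0,-1]]'
python3 - <<'E'
from h import *
from rig import r,eyes
import pickle
s=r.sense();f=eyes.grab_frame('wrist');pickle.dump((s,f),open('w2.pkl','wb'))
print(s['eef_pos'],np.degrees(s['tcp_rot']),s['qpos'])
cv2.imwrite('pics/w2.png',f['img'])
E
```

```text
clock: 3.3
eef_pos: [461.4, -286.1, 199.6]
tcp_rot: [3.141, 0.001, 1.359]
contact_force: [-0.0, 1.0, -0.3]
opening: 1.0
grasp_force: 0.0
[ 461.36955887 -286.05365862  199.59211407] [1.79947728e+02 6.53762141e-02 7.78748096e+01] [-5.57307384e-01  2.79694248e-01  1.85783143e+00 -9.06769320e-04
  1.00282218e+00 -3.45196111e-01]
```

View pics/w2.png

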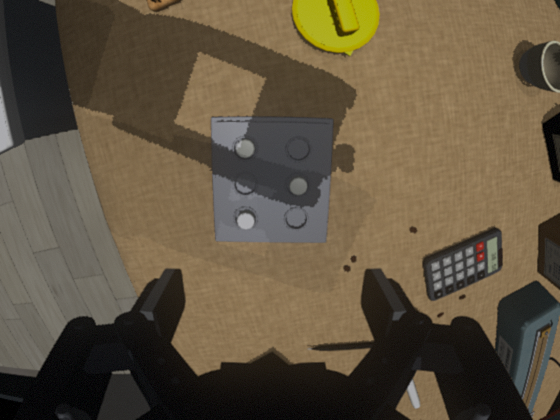

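Wrist view over the tray: tablets at (244,148), (298,186), (246,220). Tray edges line up with the image axes within about 1°.

```bash
cat >> h.py <<'E'
def blobs(im,mask,box,amin,amax):
    x0,y0,x1,y1=box; m=np.zeros(mask.shape,np.uint8); m[y0:y1,x0:x1]=(mask[y0:y1,x0:x1]>0)*255
    n,l,st,ce=cv2.connectedComponentsWithStats(m)
    return [(round(c[0],1),round(c[1],1),int(a[4])) for c,a in zip(ce[1:],st[1:]) if amin<=a[4]<=amax]
E
python3 - <<'E'
from h import *
import pickle
s,f=pickle.load(open('w2.pkl','rb'));d=pickle.load(open('d0.pkl','rb'));t=d['top']
def loc(im,u,v,k):
    p=cv2.cvtColor(im,cv2.COLOR_BGR2GRAY)[v-k:v+k+1,u-k:u+k+1]
    th,m=cv2.threshold(p,0,255,cv2.THRESH_OTSU); b=blobs(p,m,(0,0,99,99),8,999)
    c=max(b,key=lambda q:q[2]); return c[0]+u-k,c[1]+v-k,c[2]
w=[loc(f['img'],*p,14) for p in [(244,148),(298,186),(246,220)]]
T=[loc(t['img'],*p,6) for p in [(367,251),(353,265),(375,270)]]
print(w,T)
for a in w:
  print('w z19',onz(f,a[0],a[1],19,s).round(1))
for b in T: print('top z19',onz(t,b[0],b[1],19).round(1))
# tray outline in wrist
# pairing: by nearest
for a in w:
  P=[cross(ray(f,a[0],a[1],s),ray(t,b[0],b[1])) for b in T]; p=min(P,key=lambda q:q[1]); print(p)
for u,v in [(211,117),(333,118),(328,243),(215,241)]: print('corner',onz(f,u,v,12,s).round(1))
E
```

```text
[(np.float64(241.1), np.float64(144.8), 391), (np.float64(298.1), np.float64(185.8), 224), (np.float64(245.3), np.float64(221.0), 205)] [(np.float64(367.1), np.float64(250.89999999999998), 140), (np.float64(353.1), np.float64(264.9), 139), (np.float64(375.4), np.float64(270.2), 145)]
w z19 [ 441.6 -238.6   19. ]
w z19 [ 486.6 -289.4   19. ]
w z19 [ 427.7 -314.2   19. ]
top z19 [ 485.8 -290.2   19. ]
top z19 [ 440.6 -245.1   19. ]
top z19 [ 424.8 -316.4   19. ]
(array([ 486.54178441, -200.36785803,  404.93116695]), np.float64(4.968718782610694))
(array([ 486.32886557, -291.55553624,   12.0050751 ]), np.float64(1.0813985983519587))
(array([ 423.78321364, -322.26810043,   -4.30922963]), np.float64(0.1604694252590518))
corner [ 418.5 -206.    12. ]
corner [ 533.1 -231.7   12. ]
corner [ 506.6 -359.7   12. ]
corner [ 389.2 -332.    12. ]
```

```bash
python3 -m inch '[[0.001,0.0125,0.025,0,0,0,0],[0.001,0.0125,0.025,0,0,0,0],[0,0,0.025,0,0,0,0],[0,0,0.025,0,0,0,0],[0,0,0,0,0,0,0],[0,0,0,0,0,0,0]]'
python3 - <<'E'
from h import *
from rig import r,eyes
import pickle
s=r.sense();f=eyes.grab_frame('wrist');pickle.dump((s,f),open('w3.pkl','wb'))
print(s['eef_pos'],np.degrees(s['tcp_rot']))
s2,f2=pickle.load(open('w2.pkl','rb'))
g=cv2.cvtColor(f['img'],cv2.COLOR_BGR2GRAY)
cv2.imwrite('pics/w3.png',f['img'])
hsv=cv2.cvtColor(f['img'],cv2.COLOR_BGR2HSV)
for th in (130,150,170,190): print(th,blobs(g,(g>th)&(hsv[...,1]<40),(150,60,400,380),300,4000))
E
```

```text
clock: 3.95
eef_pos: [484.9, -284.4, 100.6]
tcp_rot: [-3.141, -0.0, 1.363]
contact_force: [-0.4, -0.1, 0.8]
opening: 0.496
grasp_force: 0.0
[ 484.92856942 -284.41637306  100.58542126] [-1.79939832e+02 -2.59532589e-02  7.80702367e+01]
130 [(np.float64(202.6), np.float64(152.9), 1529), (np.float64(200.4), np.float64(176.3), 371), (np.float64(238.7), np.float64(267.0), 346)]
150 [(np.float64(216.5), np.float64(151.3), 673), (np.float64(200.6), np.float64(176.1), 339)]
170 [(np.float64(200.6), np.float64(176.1), 319)]
190 []
```

View pics/w3.png

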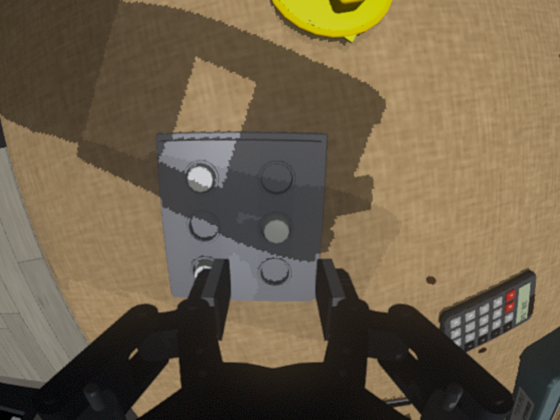

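```bash
cat >> h.py <<'E'
def toolrow(s,P):
    M=Ro.from_euler('xyz',s['tcp_rot']).as_matrix(); return (M.T@(np.array(P)-s['eef_pos'])).round(1)
E
python3 - <<'E'
from h import *
from rig import r
import pickle
D={n:pickle.load(open(n+'.pkl','rb')) for n in('w2','w3')}
def loc(im,u,v,k):
    p=cv2.cvtColor(im,cv2.COLOR_BGR2GRAY)[v-k:v+k+1,u-k:u+k+1]
    th,m=cv2.threshold(p,0,255,cv2.THRESH_OTSU); n,l,st,ce=cv2.connectedComponentsWithStats(m)
    i=l[k,k]; return th,ce[i][0]+u-k,ce[i][1]+v-k,st[i]
a=loc(D['w2'][1]['img'],298,186,11);b=loc(D['w3'][1]['img'],276,230,15);print(a,b)
print(cross(ray(D['w2'][1],a[1],a[2],D['w2'][0]),ray(D['w3'][1],b[1],b[2],D['w3'][0])))
s=r.sense();print(s['eef_pos'],s['tcp_rot'])
P=onz(D['w3'][1],b[1],b[2],19,D['w3'][0]);print(P,toolrow(s,[P[0],P[1],31]))
E
```

```text
(83.0, np.float64(298.1294642857143), np.float64(185.79910714285714), array([  3,   3,  17,  17, 224], dtype=int32)) (92.0, np.float64(276.0765765765766), np.float64(231.03378378378378), array([  3,   5,  25,  23, 444], dtype=int32))
(array([ 486.63823984, -289.50333596,   18.55452858]), np.float64(0.043718869717809916))
[ 485.56250151 -284.94859403  101.3468678 ] [3.14088070e+00 1.83130039e-04 1.36244569e+00]
[ 486.6546585  -289.30868787   19.        ] [-4.   1.9 70.3]
```

```bash
python3 -m inch '[[-0.004,0.002,0.02,0,0,0,0],[0,0,0.02,0,0,0,0],[0,0,0.015,0,0,0,0],[0,0,0.010,0,0,0,0],[0,0,0.004,0,0,0,0],[0,0,0,0,0,0,0]]'
python3 -m inch '[[0,0,0,0,0,0,1],[0,0,0,0,0,0,1],[0,0,0,0,0,0,1],[0,0,0,0,0,0,1],[0,0,0,0,0,0,1]]' 40
python3 -m inch '[[0,0,-0.005,0,0,0,1],[0,0,-0.01,0,0,0,1],[0,0,-0.02,0,0,0,1],[0,0,-0.03,0,0,0,1],[0,0,-0.04,0,0,0,1],[0,0,-0.04,0,0,0,1]]'
python3 - <<'E'
from h import *
from rig import r,eyes
import pickle
s=r.sense();f=eyes.grab_frame('wrist')
print(s['eef_pos'],np.degrees(s['tcp_rot']),s['opening'],s['grasp_force'])
cv2.imwrite('pics/w4.png',f['img'])
E
```

```text
clock: 4.6
eef_pos: [486.3, -289.5, 31.3]
tcp_rot: [-3.141, -0.0, 1.362]
contact_force: [-0.1, 0.1, 0.1]
opening: 0.498
grasp_force: 0.0
clock: 5.1
eef_pos: [486.7, -289.8, 32.1]
tcp_rot: [3.141, 0.0, 1.362]
contact_force: [-0.4, 0.5, 6.7]
opening: 0.169
grasp_force: 39.1
clock: 5.7
eef_pos: [485.9, -289.4, 178.2]
tcp_rot: [-3.141, -0.0, 1.362]
contact_force: [0.8, 0.0, -0.2]
opening: 0.171
grasp_force: 39.0
[ 485.89460543 -289.35029195  178.16074076] [-1.79976834e+02 -7.29863246e-03  7.80322795e+01] 0.17146343381873086 39.031965136528015
```

View pics/w4.png

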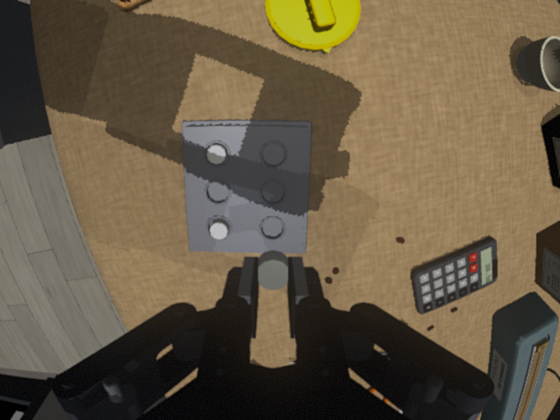

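The wrist view shows the tablet between the pads at (273,270). The other two are still in their pockets at (217,153) and (218,230). Heading for the grinder.

```bash
python3 -m inch '[[0.035,-0.003,-0.01,0,0,0,1],[0.035,-0.003,-0.01,0,0,0,1],[0.035,-0.003,-0.01,0,0,0,1],[0.035,-0.003,-0.01,0,0,0,1],[0.035,-0.003,-0.01,0,0,0,1],[0.035,-0.003,-0.01,0,0,0,1],[0.035,-0.003,-0.01,0,0,0,1],[0.035,-0.003,0,0,0,0,1]]'
python3 -m inch '[[0,0,0,0,0,0,1],[0,0,0,0,0,0,1]]'
python3 - <<'E'
from h import *
from rig import r,eyes
import pickle
s=r.sense();f=eyes.grab_frame('wrist');pickle.dump((s,f),open('w5.pkl','wb'))
print(s['eef_pos'],np.degrees(s['tcp_rot']),s['opening'],s['grasp_force'])
cv2.imwrite('pics/w5.png',f['img'])
E
```

```text
clock: 6.55
eef_pos: [521.6, -9.3, 248.3]
tcp_rot: [3.139, -0.001, 1.362]
contact_force: [0.2, -0.7, 0.4]
opening: 0.171
grasp_force: 39.0
clock: 6.75
eef_pos: [520.8, -10.1, 246.7]
tcp_rot: [3.141, 0.0, 1.364]
contact_force: [-0.6, -0.0, -0.2]
opening: 0.167
grasp_force: 39.0
[520.75093445 -10.10196057 246.68905388] [1.79972953e+02 1.10677879e-02 7.81539088e+01] 0.1670211990062322 39.04558718204498
```

View pics/w5.png

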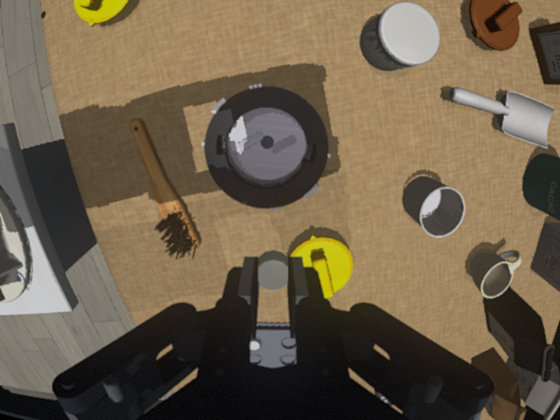

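The wrist view shows the collar centred near (267,147). Wide pads are at (310,190) and (216,106), lock ribs at (275,208) and (255,87), so the slots lie roughly left-right in the image.

```bash
cat > gr.py <<'E'
from h import *
import pickle,sys
def circ(P):
    A=np.c_[2*P,np.ones(len(P))]; 
    for _ in range(8):
        x=np.linalg.lstsq(A,(P**2).sum(1),rcond=None)[0]; c=x[:2]; R=np.sqrt(x[2]+c@c)
        e=abs(np.hypot(*(P-c).T)-R); k=e<max(2*np.median(e),.4); P=P[k];A=A[k]
    return c,R,len(P)
def run(n,u0,v0):
    s,f=pickle.load(open(n+'.pkl','rb')); im=f['img']
    hsv=cv2.cvtColor(im,cv2.COLOR_BGR2HSV); g=hsv[...,2].astype(float)
    out=[];inn=[]
    for a in np.radians(np.arange(0,360,2)):
        rr=np.arange(25,80,.5); u=(u0+rr*np.cos(a)).astype(np.float32);v=(v0+rr*np.sin(a)).astype(np.float32)
        p=cv2.remap(im,u[None],v[None],1)[0].max(1); d=p<48
        i=np.where(d)[0]
        # longest dark run
        best=max(np.split(i,np.where(np.diff(i)>3)[0]+1),key=len)
        if len(best)>10:
            out.append((u[best[-1]],v[best[-1]])); inn.append((u[best[0]],v[best[0]]))
    res={}
    for z in (120,):
        W=np.array([onz(f,u,v,z,s)[:2] for u,v in out]); Wi=np.array([onz(f,u,v,z,s)[:2] for u,v in inn])
        c,R,k=circ(W); ci,Ri,ki=circ(Wi); print(n,'z',z,'outer',c.round(1),R.round(1),k,'inner',ci.round(1),Ri.round(1),ki)
    m=(hsv[...,1]<70)&(hsv[...,2]>120)
    B=[]
    for u,v,a in blobs(im,m,(int(u0-75),int(v0-75),int(u0+75),int(v0+75)),3,400):
        w=onz(f,u,v,112,s)[:2]-c; q=np.hypot(*w)
        if 44<q<60: B.append((u,v,a,round(np.degrees(np.arctan2(w[1],w[0])),1),round(q,1)))
    for b in B: print(b)
    return s,f,c
if __name__=='__main__':
    s,f,c=run(sys.argv[1],float(sys.argv[2]),float(sys.argv[3]))
    print(toolrow(s,[c[0],c[1],s['eef_pos'][2]]))
E
python3 gr.py w5 267 147
python3 - <<'E'
import cv2
im=cv2.imread('pics/w5.png');cv2.imwrite('pics/w5c.png',cv2.resize(im[77:217,197:337],(600,600),interpolation=cv2.INTER_CUBIC))
E
```

```text
w5 z 120 outer [525.5  36.1] 47.4 76 inner [526.1  37.9] 31.9 94
(np.float64(250.2), np.float64(86.5), 10, np.float64(92.2), np.float64(50.4))
(np.float64(254.9), np.float64(85.1), 8, np.float64(87.9), np.float64(50.7))
(np.float64(259.5), np.float64(84.8), 10, np.float64(83.8), np.float64(50.4))
(np.float64(217.2), np.float64(105.7), 91, np.float64(126.7), np.float64(51.6))
(np.float64(202.5), np.float64(143.2), 18, np.float64(163.7), np.float64(51.9))
(np.float64(328.8), np.float64(155.5), 10, np.float64(-19.0), np.float64(51.5))
(np.float64(311.5), np.float64(191.9), 71, np.float64(-56.6), np.float64(53.2))
(np.float64(275.6), np.float64(209.0), 21, np.float64(-93.3), np.float64(53.0))
[46.2 -4.9 -0. ]
```

View pics/w5c.png

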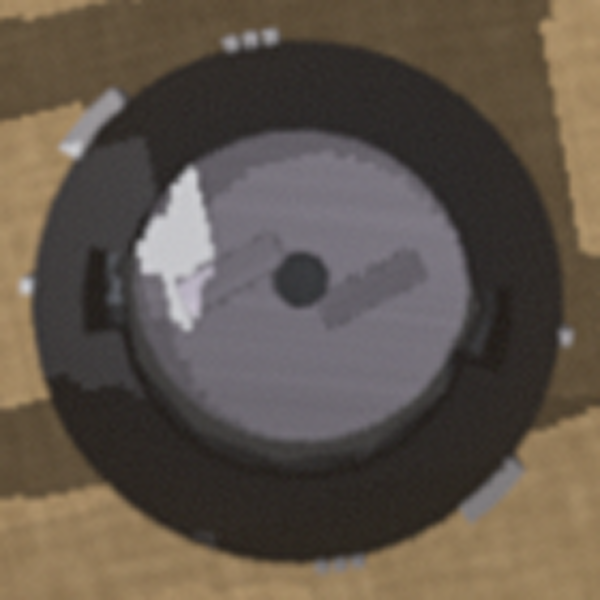

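```bash
python3 -m inch '[[0.023,-0.0025,0,0,0,0,1],[0.023,-0.0025,0,0,0,0,1],[0,0,0.03,0,0,0,1],[0,0,0.03,0,0,0,1],[0,0,0.03,0,0,0,1],[0,0,0.013,0,0,0,1],[0,0,0,0,0,0,1]]'
python3 -m inch '[[0,0,0,0,0,0,0.2],[0,0,0,0,0,0,0.2],[0,0,0,0,0,0,0.2],[0,0,-0.02,0,0,0,0],[0,0,-0.04,0,0,0,0],[0,0,-0.04,0,0,0,0]]'
python3 - <<'E'
from h import *
from rig import r,eyes
import pickle
s=r.sense();f=eyes.grab_frame('wrist');pickle.dump((s,f),open('w6.pkl','wb'))
print(s['eef_pos'],np.degrees(s['tcp_rot']),s['opening'],s['grasp_force'])
cv2.imwrite('pics/w6.png',f['img'])
E
```

```text
clock: 7.5
eef_pos: [524.3, 34.4, 141.8]
tcp_rot: [-3.138, 0.001, 1.361]
contact_force: [-0.3, -1.1, -0.3]
opening: 0.174
grasp_force: 39.1
clock: 8.1
eef_pos: [525.1, 35.4, 244.8]
tcp_rot: [-3.141, 0.0, 1.362]
contact_force: [0.9, 0.4, -0.3]
opening: 0.498
grasp_force: 0.0
[525.14490256  35.36933733 244.84526508] [-1.79974925e+02  7.70414125e-03  7.80407825e+01] 0.4977350021845734 0.0
```

View pics/w6.png

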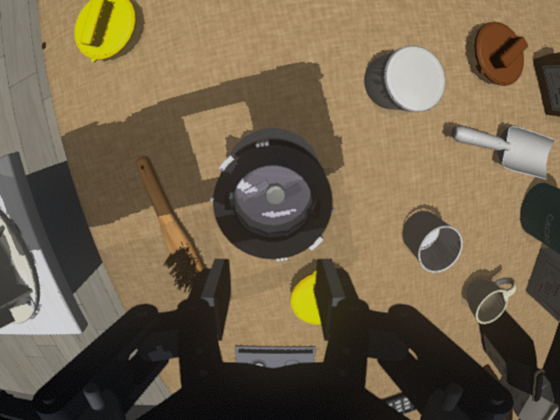

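The tablet shows inside the chamber at (275,195). That was the last allowed view, so the rest is numeric.

```bash
python3 gr.py w6 272 202
python3 - <<'E'
from h import *
import pickle
# triangulate marks between w5 and w6, and lid in top view
s5,f5=pickle.load(open('w5.pkl','rb'));s6,f6=pickle.load(open('w6.pkl','rb'))
d=pickle.load(open('d0.pkl','rb'));t=d['top'];sd=d['side']
h=cv2.cvtColor(t['img'],cv2.COLOR_BGR2HSV)
m=((h[...,0]>95)&(h[...,0]<135)&(h[...,1]>20)&(h[...,2]>50)).astype(np.uint8)
b=blobs(h,m,(155,212,211,260),100,2000);print('top lid',b)
print([onz(t,b[0][0],b[0][1],z).round(1) for z in (29,55)])
hs=cv2.cvtColor(sd['img'],cv2.COLOR_BGR2HSV)
print(h[236,172],h[245,190],hs[200,212],hs[190,222])
# grinder height: fit dark disc in top view
mk=(t['img'].max(2)<75).astype(np.uint8)
print('top grinder',blobs(h,mk,(240,212,292,262),150,3000))
E
```

```text
w6 z 120 outer [526.9  42.3] 46.3 50 inner [525.8  39.1] 30.7 66
(np.float64(225.5), np.float64(162.9), 109, np.float64(133.0), np.float64(46.6))
(np.float64(211.1), np.float64(199.6), 11, np.float64(172.9), np.float64(51.9))
(np.float64(333.3), np.float64(210.7), 7, np.float64(-27.4), np.float64(53.6))
(np.float64(316.0), np.float64(243.4), 91, np.float64(-61.4), np.float64(58.7))
[ 7.1  0.3 -0. ]
top lid [(np.float64(182.2), np.float64(235.8), 297)]
[array([524.9, 302.3,  29. ]), array([524. , 295.8,  55. ])]
[114  25 153] [113  25 132] [105  18 196] [108  16  80]
top grinder [(np.float64(265.5), np.float64(237.3), 461)]
```

```bash
python3 - <<'E'
from h import *
import pickle
s5,f5=pickle.load(open('w5.pkl','rb'));s6,f6=pickle.load(open('w6.pkl','rb'))
L=[]
for a,b in [((217.2,105.7),(225.5,162.9)),((311.5,191.9),(316,243.4)),((202.5,143.2),(211.1,199.6)),((328.8,155.5),(333.3,210.7))]:
    p,e=cross(ray(f5,*a,s5),ray(f6,*b,s6));print(p.round(1),round(e,2));L.append(p)
print((L[0]+L[1])/2,(L[2]+L[3])/2, [np.degrees(np.arctan2(*(L[i+1]-L[i])[[1,0]])) for i in(0,2)])
E
python3 -m inch '[[0.038,-0.008,0.007,0,0,0,-0.3],[0.038,-0.008,0.007,0,0,0,-0.3],[0.038,-0.008,0.007,0,0,0,-0.3],[0.038,-0.008,0.007,0,0,0,-0.3],[0.038,-0.008,0.007,0,0,0,-0.3],[0.038,-0.008,0.007,0,0,0,-0.3],[0,0,0,0,0,0,-0.3],[0,0,0,0,0,0,-0.3]]'
cat > lid.py <<'E'
from h import *
from rig import r,eyes
import pickle,sys
s=r.sense();f=eyes.grab_frame('wrist');n=sys.argv[1];pickle.dump((s,f),open(n+'.pkl','wb'))
print(s['eef_pos'],np.degrees(s['tcp_rot']))
im=f['img'];h=cv2.cvtColor(im,cv2.COLOR_BGR2HSV)
# project guess
M=Ro.from_euler('xyz',s['tcp_rot']).as_matrix();H=f['hand_eye']
X=np.array([524.5,299,29]);c=np.array(H)[:3,:3].T@(M.T@(X-s['eef_pos'])-np.array(H)[:3,3])
th=np.arctan2(np.hypot(*c[:2]),c[2]);k=th/np.hypot(*c[:2]);u,v=c[0]*k*f['fx']+f['cx'],c[1]*k*f['fy']+f['cy'];print('guess',u,v)
x,y=int(u),int(v)
for dy in range(-70,71,5): print(' '.join('%3d,%3d,%3d'%tuple(h[min(max(y+dy,0),419),min(max(x+dx,0),559)]) for dx in range(-60,61,10)))
E
python3 lid.py w7
```

```text
[495.9  77.3 118.3] 0.6
[554.6  -6.7 117.4] 0.3
[478.2  51.4 122.8] 0.04
[573.2  21.  120.9] 0.4
[525.24969987  35.29492044 117.82737151] [525.70006326  36.19145724 121.82689398] [np.float64(-55.050246092383205), np.float64(-17.77968748688733)]
clock: 8.95
eef_pos: [525.6, 269.0, 201.5]
tcp_rot: [3.141, 0.0, 1.364]
contact_force: [0.7, 0.2, -1.1]
opening: 0.65
grasp_force: 0.0
[525.60960762 269.00190899 201.46028724] [1.79982742e+02 6.87544452e-03 7.81530668e+01]
guess 264.3254603393449 159.92090426162693
 18, 94,177  18, 99,168  17,102,165  17, 99,173  18,100, 97  17,100, 97  18,100, 97  17,101, 93  18,100, 94  17, 99, 98  17, 97, 97  19,102,112  18, 98,164
 18, 96,172  18, 99,168  17, 98,171  17, 99,154  17, 95, 97  17, 97,100  18, 98,101  17, 96, 96  18, 98, 91  18, 96, 98  17,101, 93  17,103, 94  16,103,164
 18, 97,179  17,100,163  18,100,171  17, 99, 98  17,100, 97  16, 99,103  17, 95, 99  18, 96, 96  17, 95, 97  17, 95, 94  17,101, 91  18,103, 97  18,102,168
 18, 99,170  17,102,162  18,101,156  16, 96, 98  17,103, 92  18,100, 97  17, 94,100  18, 98, 96  17, 95, 97  18, 95, 99  
[... 3234 characters left out ...]
, 87  18, 97, 79  17, 97, 84  17,102,148  17, 97,155  18,100,148  18,100,150
 19,106, 96  19, 98, 96  18,100, 92  17,100,150  17,100,153  17, 90, 85  17, 97, 87  18,101, 83  17,101,134  18,100,148  17, 97,155  18, 99,150  18, 99,152
 18,101, 93  18,103, 97  17, 97, 95  17, 99,157  17,101, 81  18, 96, 85  18,101, 81  17, 95, 89  18,100,151  18,103,148  17, 99,152  17, 98,153  18, 96,167
 17,106, 89  17, 98, 94  17,100, 97  17, 99,108  17, 95, 83  17,100, 84  17, 98, 81  17, 96,157  18, 97,152  18, 98,153  17,103,151  18,103,148  18, 98,154
 19,104, 91  17, 98, 94  18, 99, 95  18,103, 84  17, 96, 82  18, 98, 83  17, 98,154  17, 98,159  17, 98,149  17,101,149  18,101,151  17, 98,154  18,105,148
```

```bash
cat > lid2.py <<'E'
from h import *
from gr import circ
import pickle,sys
s,f=pickle.load(open(sys.argv[1]+'.pkl','rb'));u0,v0=int(sys.argv[2]),int(sys.argv[3])
im=f['img'];h=cv2.cvtColor(im,cv2.COLOR_BGR2HSV)
m=((h[...,1]<50)*255).astype(np.uint8);m=cv2.medianBlur(m,3)
n,l,st,ce=cv2.connectedComponentsWithStats(m);i=l[v0,u0];print(ce[i],st[i])
mm=(l==i).astype(np.uint8);c=max(cv2.findContours(mm,0,1)[0],key=len)[:,0]
for z in (22,29):
    P=np.array([onz(f,u,v,z,s)[:2] for u,v in c]);C,R,k=circ(P);print('z',z,C.round(1),R.round(1),k,len(P))
w=P-C;q=np.hypot(*w.T);a=np.degrees(np.arctan2(w[:,1],w[:,0]))
for j in np.argsort(-q)[:12]: print('bump',a[j].round(0),q[j].round(1),end=';')
inner=cv2.erode(mm,np.ones((13,13)))
e=cv2.Canny(cv2.GaussianBlur(im,(3,3),0),25,60)*inner
L=cv2.HoughLinesP(e,1,np.pi/360,14,minLineLength=18,maxLineGap=4)
print()
for x1,y1,x2,y2 in (L[:,0] if L is not None else []):
    p,q=onz(f,x1,y1,55,s)[:2],onz(f,x2,y2,55,s)[:2];d=q-p
    print((x1,y1,x2,y2),p.round(1),q.round(1),'ang',round(np.degrees(np.arctan2(d[1],d[0]))%180,1),'len',np.hypot(*d).round(1))
E
python3 lid2.py w7 254 185
```

```text
[264.04359581 155.67843866] [ 221  113   87   86 5918]
z 22 [524.3 301.1] 41.1 181 254
z 29 [524.7 302.2] 40.2 185 254
bump -147.0 44.3;bump -149.0 44.3;bump 32.0 44.3;bump 33.0 44.2;bump 31.0 43.6;bump -146.0 43.6;bump -150.0 43.6;bump 34.0 43.6;bump 30.0 43.0;bump -146.0 43.0;bump 35.0 42.9;bump 36.0 42.3;
(np.int32(237), np.int32(172), np.int32(276), np.int32(133)) [500.9 298. ] [540.4 323.7] ang 33.1 len 47.1
(np.int32(252), np.int32(186), np.int32(291), np.int32(148)) [510.8 283.1] [550.2 308.7] ang 33.0 len 47.0
(np.int32(238), np.int32(176), np.int32(280), np.int32(133)) [501.  294.4] [543.7 323. ] ang 33.9 len 51.5
(np.int32(251), np.int32(182), np.int32(291), np.int32(145)) [510.8 286.8] [550.7 311.2] ang 31.4 len 46.8
(np.int32(251), np.int32(162), np.int32(270), np.int32(143)) [514.6 303.9] [533.8 316.5] ang 33.2 len 22.9
(np.int32(252), np.int32(182), np.int32(272), np.int32(163)) [511.6 286.6] [531.9 299.3] ang 32.1 len 23.9
```

```bash
python3 -m inch '[[0.033,-0.007,0,0,0,0,-0.3],[0,0,0,0,0,7.6,0],[0,0,0.015,0,0,7.6,0],[0,0,0.015,0,0,7.6,0],[0,0,0.015,0,0,7.6,0],[0,0,0.015,0,0,7.6,0],[0,0,0.015,0,0,7.6,0],[0,0,0,0,0,0,0]]'
python3 -m inch '[[0,0,0,0,0,0,0],[0,0,0,0,0,0,0]]' >/dev/null
python3 lid.py w8 | head -2
python3 - <<'E'
from h import *
import pickle
s,f=pickle.load(open('w8.pkl','rb'));im=f['img'];h=cv2.cvtColor(im,cv2.COLOR_BGR2HSV)
m=((h[...,1]<50)*255).astype(np.uint8);m[300:]=0
print(blobs(im,m,(120,60,430,300),1500,40000))
E
```

```text
clock: 9.8
eef_pos: [525.1, 300.1, 125.1]
tcp_rot: [3.141, 0.003, 0.563]
contact_force: [0.3, 0.1, -0.1]
opening: 0.496
grasp_force: 0.0
[526.52938916 301.84141016 127.45448246] [ 1.79991941e+02 -8.79695752e-02  3.25676803e+01]
guess 273.525581445011 221.54876967980866
[(np.float64(270.4), np.float64(215.3), 8992)]
```

```bash
python3 lid2.py w8 270 215
python3 - <<'E'
from h import *
import pickle
s,f=pickle.load(open('w7.pkl','rb'))
from rig import r
q=r.sense();print(q['eef_pos'],np.degrees(q['tcp_rot']))
E
```

```text
[270.36287811 215.34552936] [ 217  158  108  115 8992]
z 22 [523.2 301. ] 41.6 161 300
z 29 [525.3 302.4] 40.4 162 300
bump -147.0 45.1;bump -148.0 45.1;bump 32.0 44.7;bump 33.0 44.7;bump -146.0 44.2;bump -149.0 44.2;bump 31.0 44.0;bump 34.0 44.0;bump -145.0 43.3;bump -150.0 43.3;bump 30.0 43.3;bump 35.0 43.3;
(np.int32(257), np.int32(240), np.int32(257), np.int32(197)) [515.7 306.5] [541.1 322.2] ang 31.6 len 29.8
(np.int32(282), np.int32(190), np.int32(283), np.int32(240)) [553.5 311.3] [525.  291.9] ang 34.2 len 34.4
(np.int32(279), np.int32(241), np.int32(280), np.int32(195)) [523.  293.8] [550.  310.6] ang 31.8 len 31.9
(np.int32(292), np.int32(254), np.int32(296), np.int32(230)) [519.6 281. ] [535.6 288.6] ang 25.3 len 17.8
(np.int32(258), np.int32(258), np.int32(258), np.int32(240)) [504.5 298.9] [516. 306.] ang 31.6 len 13.5
(np.int32(258), np.int32(195), np.int32(278), np.int32(194)) [542.5 322.3] [549.9 312. ] ang 125.5 len 12.7
[526.48018421 302.00858563 127.46288799] [ 1.79992933e+02 -9.55111736e-02  3.25433173e+01]
```

Triangulation: flange centre (525,302.4) agrees across both views at z=29, and the bar points along 32.5°. Going down to grip.

```bash
python3 -m inch '[[-0.001,-0.001,0.02,0,0,0,0],[0,0,0.02,0,0,0,0],[0,0,0.02,0,0,0,0],[0,0,0.012,0,0,0,0],[0,0,0.005,0,0,0,0],[0,0,0,0,0,0,0],[0,0,0,0,0,0,0]]'
python3 -m inch '[[0,0,0,0,0,0,1],[0,0,0,0,0,0,1],[0,0,0,0,0,0,1],[0,0,0,0,0,0,1],[0,0,0,0,0,0,1],[0,0,0,0,0,0,1]]' 80
python3 -m inch '[[0,0,-0.005,0,0,0,1],[0,0,-0.015,0,0,0,1],[0,0,-0.03,0,0,0,1],[0,0,-0.03,0,0,0,1],[0,0,-0.03,0,0,0,1],[0,0,-0.03,0,0,0,1],[0,0,-0.03,0,0,0,1],[0,0,0,0,0,0,1]]'
python3 -c "
from rig import r
import numpy as np
s=r.sense();print(s['eef_pos'],np.degrees(s['tcp_rot']),s['contact_force'],s['qpos'])"
```

```text
clock: 10.75
eef_pos: [525.0, 302.7, 50.1]
tcp_rot: [3.142, -0.001, 0.566]
contact_force: [0.4, -0.2, 0.6]
opening: 0.494
grasp_force: 0.0
clock: 11.35
eef_pos: [525.0, 302.8, 50.3]
tcp_rot: [3.142, -0.002, 0.566]
contact_force: [-0.8, 0.0, 6.9]
opening: 0.172
grasp_force: 79.0
clock: 12.15
eef_pos: [526.5, 303.5, 224.8]
tcp_rot: [3.141, -0.008, 0.566]
contact_force: [1.1, -0.6, -0.1]
opening: 0.166
grasp_force: 78.1
[526.45026844 303.50541566 224.83060924] [179.97617742  -0.44913787  32.43715186] [ 1.05453907 -0.5618753  -0.06683128] [ 5.20533237e-01  3.45261188e-01  1.70045804e+00 -6.54929165e-05
  1.08802369e+00  1.52522627e+00]
```

```bash
python3 -m inch '[[0,0,0,0,0,7.2,1],[0,0,0,0,0,7.2,1],[0,0,0,0,0,7.2,1],[0,0,0,0,0,7.2,1],[0,0,0,0,0,7.2,1],[0,0,0,0,0,7.2,1],[0,0,0,0,0,7,1]]' >/dev/null
python3 -m inch '[[0.0115,0.036,0,0,0,0,1],[0.0115,0.036,0,0,0,0,1],[0.0115,0.036,0,0,0,0,1],[0.0115,0.036,0,0,0,0,1],[0.0115,0.036,0,0,0,0,1],[0.0115,0.036,0,0,0,0,1],[0.0115,0.036,0,0,0,0,1]]' >/dev/null
python3 -m inch '[[0,0,0,0,0,0,1],[0,0,0,0,0,0,1],[0,0,0,0,0,0,1]]'
cat > st.py <<'E'
from h import *
from rig import r,eyes
import sys
s=r.sense();print(s['eef_pos'].round(2),np.degrees(s['tcp_rot']).round(2),s['contact_force'].round(1),s['wrist_torque'].round(2),s['opening'].round(3),s['clock'].round(2),s['qpos'][5].round(2))
print(toolrow(s,[525.5,35.8,s['eef_pos'][2]]),'rz need',np.degrees(s['tcp_rot'])[2]+17.8)
E
python3 st.py
python3 - <<'E'
from h import *
from rig import r,eyes
import pickle
s=r.sense();f=eyes.grab_frame('wrist');t=eyes.grab_frame('top');sd=eyes.grab_frame('side');pickle.dump((s,f,t,sd),open('w9.pkl','wb'))
E
```

```text
clock: 13.85
eef_pos: [524.0, 38.5, 219.2]
tcp_rot: [-3.141, 0.0, -0.31]
contact_force: [0.7, -0.4, -1.5]
opening: 0.164
grasp_force: 78.5Traceback (most recent call last):
  File "st.py", line 4, in <module>
    s=r.sense();print(s['eef_pos'].round(2),np.degrees(s['tcp_rot']).round(2),s['contact_force'].round(1),s['wrist_torque'].round(2),s['opening'].round(3),s['clock'].round(2),s['qpos'][5].round(2))
                                                                                                                                     ^^^^^^^^^^^^^^^^^^
AttributeError: 'float' object has no attribute 'round'
```

```bash
sed -i "s/s\['clock'\].round(2)/s['clock']/; s/s\['opening'\].round(3)/s['opening']/" st.py; python3 st.py
python3 - <<'E'
from h import *
import pickle
s,f,t,sd=pickle.load(open('w9.pkl','rb'));s6,f6=pickle.load(open('w6.pkl','rb'))
im=f['img'];h=cv2.cvtColor(im,cv2.COLOR_BGR2HSV)
# grinder marks seen below the held lid?
m=(h[...,1]<70)&(h[...,2]>120)
print(blobs(im,m,(180,80,370,330),3,300))
# flange of held lid: bluish grey contour at column extents
for v in range(200,330,8): print(v,h[v,200:350:6,2].tolist())
E
```

```text
[524.12  38.86 219.21] [-1.7999e+02  1.0000e-02 -1.7680e+01] [-0.1  0.6 -2.4] [-0.03  0.    0.01] 0.16989829857257488 14.0 1.95
[ 2.2  2.5 -0. ] rz need 0.11856084917835474
[(np.float64(274.5), np.float64(146.5), 4), (np.float64(318.2), np.float64(161.3), 136), (np.float64(340.4), np.float64(198.1), 47)]
200 [93, 93, 32, 33, 30, 34, 53, 58, 59, 60, 62, 66, 73, 69, 62, 59, 61, 63, 57, 51, 38, 38, 42, 78, 160]
208 [90, 99, 34, 32, 56, 61, 61, 69, 63, 60, 58, 62, 62, 59, 61, 61, 61, 64, 63, 58, 59, 39, 37, 50, 165]
216 [92, 155, 47, 58, 58, 59, 59, 60, 59, 62, 59, 60, 61, 60, 60, 62, 62, 60, 61, 62, 62, 59, 58, 47, 166]
224 [95, 64, 60, 59, 61, 61, 60, 60, 61, 59, 42, 37, 37, 39, 41, 58, 60, 61, 61, 61, 62, 62, 59, 88, 164]
232 [94, 62, 61, 60, 61, 60, 59, 60, 58, 59, 36, 34, 38, 39, 40, 51, 61, 60, 61, 59, 60, 60, 61, 98, 106]
240 [60, 62, 63, 62, 59, 62, 59, 57, 57, 48, 38, 37, 37, 39, 38, 35, 61, 60, 60, 59, 62, 62, 61, 60, 87]
248 [65, 62, 62, 60, 59, 60, 61, 61, 60, 42, 55, 57, 57, 58, 59, 45, 60, 58, 60, 60, 59, 58, 59, 61, 59]
256 [63, 63, 62, 60, 60, 60, 58, 59, 52, 42, 56, 58, 
[... 307 characters left out ...]
57, 57, 59, 61, 61, 21, 50, 51, 22, 21, 49, 61, 58, 59, 55]
288 [164, 64, 69, 72, 48, 26, 26, 53, 53, 21, 57, 57, 58, 58, 56, 19, 51, 51, 26, 23, 25, 56, 58, 55, 149]
296 [155, 154, 65, 69, 28, 27, 21, 74, 82, 22, 55, 57, 56, 58, 56, 20, 72, 81, 30, 22, 26, 59, 55, 94, 165]
304 [160, 157, 162, 26, 26, 30, 24, 21, 39, 25, 55, 57, 56, 58, 56, 14, 46, 22, 19, 26, 24, 21, 137, 158, 157]
312 [27, 29, 23, 26, 26, 23, 23, 23, 19, 25, 55, 57, 57, 58, 56, 16, 16, 17, 22, 21, 19, 25, 26, 21, 24]
320 [31, 29, 28, 24, 23, 18, 19, 22, 18, 26, 54, 55, 58, 59, 57, 16, 18, 15, 22, 21, 22, 21, 24, 23, 27]
328 [25, 22, 20, 23, 18, 18, 21, 16, 19, 27, 50, 57, 55, 58, 55, 23, 18, 15, 20, 21, 19, 16, 24, 25, 21]
```

```bash
python3 -m inch '[[0.002,0.0025,0.015,0,0,0,1],[0,0,0.015,0,0,0,1],[0,0,0.012,0,0,0,1],[0,0,0.003,0,0,0,1],[0,0,0,0,0,0,1],[0,0,0,0,0,0,1]]'; python3 st.py
```

```text
clock: 14.6
eef_pos: [525.7, 35.1, 174.7]
tcp_rot: [-3.141, -0.001, -0.31]
contact_force: [0.2, -1.1, -0.9]
opening: 0.174
grasp_force: 78.5
[525.7   35.06 174.74] [-1.7999e+02 -3.0000e-02 -1.7750e+01] [ 0.2 -1.1 -0.9] [-0.09 -0.04 -0.01] 0.17352766084799046 14.6 1.94
[-0.4 -0.6 -0. ] rz need 0.052061877986272265
```

```bash
python3 -m inch '[[0,-0.0005,0.003,0,0,0,1],[0,0,0.003,0,0,0,1],[0,0,0.003,0,0,0,1],[0,0,0.003,0,0,0,1],[0,0,0,0,0,0,1]]'; python3 st.py
```

```text
clock: 15.1
eef_pos: [525.2, 35.3, 161.8]
tcp_rot: [3.141, 0.001, -0.31]
contact_force: [-0.1, 0.6, -0.8]
opening: 0.167
grasp_force: 78.5
[525.16  35.3  161.76] [ 1.7998e+02  4.0000e-02 -1.7760e+01] [-0.1  0.6 -0.8] [-0.07  0.05 -0.03] 0.16741201669111438 15.1 1.95
[ 0.2 -0.6 -0. ] rz need 0.03507605960516713
```

```bash
python3 -m inch '[[0,0,0.003,0,0,0,1],[0,0,0.003,0,0,0,1],[0,0,0.003,0,0,0,1],[0,0,0,0,0,0,1]]'; python3 st.py; python3 -m inch '[[0,0,0.002,0,0,0,1],[0,0,0.002,0,0,0,1],[0,0,0,0,0,0,1]]'; python3 st.py
```

```text
clock: 15.5
eef_pos: [525.1, 35.3, 152.8]
tcp_rot: [3.141, 0.001, -0.31]
contact_force: [0.6, -0.4, -1.2]
opening: 0.171
grasp_force: 78.5
[525.14  35.3  152.76] [ 1.7998e+02  5.0000e-02 -1.7770e+01] [ 0.6 -0.4 -1.2] [-0.01  0.02  0.02] 0.17102460271425599 15.5 1.95
[ 0.2 -0.6 -0. ] rz need 0.034249761453676086
clock: 15.8
eef_pos: [525.3, 35.3, 149.0]
tcp_rot: [3.141, 0.0, -0.31]
contact_force: [-0.1, 0.3, -1.0]
opening: 0.17
grasp_force: 78.5
[525.33  35.34 149.01] [ 1.7999e+02  2.0000e-02 -1.7760e+01] [-0.1  0.3 -1. ] [-0.   -0.02  0.01] 0.1698124246952504 15.8 1.95
[ 0.  -0.5 -0. ] rz need 0.03697626026261602
```

```bash
python3 -m inch '[[0,0,0.001,0,0,0,1],[0,0,0,0,0,0,1]]'|sed -n '2p;4p';python3 -m inch '[[0,0,0.001,0,0,0,1],[0,0,0,0,0,0,1]]'|sed -n '2p;4p'; python3 st.py
```

```text
eef_pos: [525.6, 35.3, 148.3]
contact_force: [0.4, 0.6, -1.7]
eef_pos: [525.6, 35.4, 148.3]
contact_force: [-4.1, -0.1, 10.4]
[525.61  35.36 148.29] [-1.7999e+02 -2.0000e-02 -1.7770e+01] [-4.1 -0.1 10.4] [-0.1   0.61 -0.03] 0.16567983227978256 16.2 1.95
[-0.2 -0.4 -0. ] rz need 0.03367051026832968
```

```bash
python3 -m inch '[[0,0,-0.0008,0,0,0,1],[0,0,0,0,0,4,1],[0,0,0,0,0,4,1],[0,0,0,0,0,4,1],[0,0,0,0,0,0,1]]'; python3 st.py
```

```text
clock: 16.7
eef_pos: [525.9, 35.7, 148.3]
tcp_rot: [-3.141, -0.001, -0.521]
contact_force: [1.2, 0.9, 1.6]
opening: 0.173
grasp_force: 78.8
[525.93  35.65 148.32] [-1.7995e+02 -3.0000e-02 -2.9820e+01] [1.2 0.9 1.6] [ 0.36 -0.16 -0.01] 0.1730186675269065 16.7 2.16
[-0.4  0.1 -0. ] rz need -12.02429381168443
```

```bash
python3 -m inch '[[0,0,0,0,0,4,1],[0,0,0,0,0,4,1],[0,0,0,0,0,4,1],[0,0,0,0,0,0,1]]'>/dev/null; python3 st.py; python3 -m inch '[[0,0,0,0,0,4,1],[0,0,0,0,0,4,1],[0,0,0,0,0,4,1],[0,0,0,0,0,1.2,1],[0,0,0,0,0,0,1],[0,0,0,0,0,0,1],[0,0,0,0,0,0,1]]'>/dev/null; python3 st.py
python3 - <<'E'
from h import *
from rig import r,eyes
import pickle
s=r.sense();d=[s]+[eyes.grab_frame(n) for n in('wrist','top','side')];pickle.dump(d,open('w10.pkl','wb'))
f=d[1];im=f['img'];h=cv2.cvtColor(im,cv2.COLOR_BGR2HSV)
print(blobs(im,(h[...,1]<70)&(h[...,2]>120),(150,80,400,330),3,300))
for v in range(190,300,10): print(v,h[v,236:312:4,2].tolist())
E
```

```text
[525.91  35.54 148.32] [-1.7995e+02 -3.0000e-02 -4.1710e+01] [1.5 2.2 1.9] [ 0.35 -0.14  0.05] 0.17069018175115522 17.1 2.36
[-0.5  0.1 -0. ] rz need -23.91418195401116
[525.76  35.34 148.28] [-1.7997e+02 -2.0000e-02 -5.4870e+01] [1.5 1.5 3.9] [ 0.12 -0.22  0.15] 0.16892193885302478 17.8 2.59
[-0.5 -0.1 -0. ] rz need -37.06962312998073
[(np.float64(323.5), np.float64(164.5), 6), (np.float64(272.6), np.float64(171.5), 276), (np.float64(333.7), np.float64(193.4), 94), (np.float64(211.5), np.float64(193.0), 12), (np.float64(328.8), np.float64(295.6), 34)]
190 [36, 33, 36, 34, 33, 37, 36, 46, 71, 68, 71, 55, 40, 48, 50, 51, 54, 52, 54]
200 [59, 63, 66, 64, 68, 69, 69, 71, 75, 79, 76, 73, 69, 65, 69, 65, 111, 117, 108]
210 [70, 70, 69, 68, 69, 68, 68, 67, 68, 68, 66, 69, 66, 68, 68, 67, 69, 69, 70]
220 [66, 69, 66, 68, 68, 68, 68, 68, 68, 66, 66, 66, 67, 68, 68, 68, 66, 66, 66]
230 [67, 65, 66, 63, 66, 49, 41, 43, 42, 40, 45, 41, 39, 37, 68, 66, 66, 67, 65]
240 [64, 66, 67, 65, 67, 42, 42, 45, 41, 43, 44, 46, 45, 37, 65, 66, 67, 67, 65]
250 [68, 65, 65, 66, 62, 55, 65, 64, 65, 64, 66, 64, 65, 59, 48, 65, 64, 68, 64]
260 [66, 64, 59, 57, 56, 56, 63, 66, 64, 63, 63, 64, 66, 57, 53, 55, 56, 64, 63]
270 [21, 25, 58, 55, 53, 54, 66, 65, 65, 66, 65, 65, 65, 57, 34, 57, 56, 41, 24]
280 [23, 48, 56, 55, 36, 37, 61, 65, 62, 63, 66, 64, 65, 55, 22, 59, 57, 57, 20]
290 [23, 58, 55, 56, 23, 35, 62, 62, 62, 62, 63, 65, 64, 52, 19, 54, 54, 55, 32]
```

The wide pad is at image (272.6,171.5) and the lid's pointer at about (273,190), so the two line up. The turn is 37.1° and the reaction torque agrees with the spring. Handing in.

```bash
python3 -m inch '[[0,0,0,0,0,0,1],[0,0,0,0,0,0,1],[0,0,0,0,0,0,1]]'; python3 st.py; python3 -c "
from rig import r
print(r.sign_off())"
```

```text
clock: 18.25
eef_pos: [525.8, 35.3, 148.3]
tcp_rot: [-3.141, -0.0, -0.959]
contact_force: [2.0, 1.4, 5.9]
opening: 0.166
grasp_force: 79.4
[525.8   35.34 148.28] [-1.7997e+02 -2.0000e-02 -5.4950e+01] [2.  1.4 5.9] [ 0.13 -0.3   0.24] 0.1655072705865611 18.25 2.59
[-0.6 -0.  -0. ] rz need -37.14958209427762
the job is handed in; nothing more can be done
None
```

The job is handed in at 18.25 s: one tablet is in the grinding chamber, and the arm is holding the lid in the collar, turned 37° clockwise to the middle of the pulse pad and well short of the lock click.

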